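# Clip down the valve box cover crosswise

## Task

Close the grey valve box on the bench: swing its four steel clips inward over the edge of the cover and press each down by its lip until it snaps and stays down, going crosswise - after the first clip the one at the opposite corner, then the other two. Press gently, never with more than 25 N, and leave the ring, the jar and the wrench where they are.

Things in the scene. Friction and masses are not known exactly. Their poses are not given: they have to be found in the camera images.
- valve_box: closed grey steel box 220 x 160 mm (x by y), fixed to the bench, its aluminium cover in place, cover top 93 mm above the bench; origin at the centre of its underside, z up. Long sides along x; three black hose glands stick out 24 mm on the +x end. Two steel clips are hinged on each long side near the corners; nothing on the cover is higher than the clips.
- hinge_a (a point): hinge pin of clip a, at the +x +y corner of the box (opposite corner: clip c): 112 mm above the bench, 13 mm outside the long side. The pin runs along the box's x; the clip swings inward and down over the cover, with light friction (1 to 2 N at its lip), and stays where it is left.
- lip_a (a point): crest of the rolled lip on the free end of clip a, where to press: a round bead 9 mm thick and 26 mm long, 52 mm from the hinge pin, on the face that looks up when the clip is down. Snapped down, the crest lies 10 mm above the hinge pin's height, but up to 9 mm higher or lower, as the catches do not sit alike: only pressing tells.
- clip_a (a joint): angle of clip a, rad: 0 = snapped down (about level), larger = more open, at most 1.5. Below about 0.25 a nose under it rides on a sprung catch: the lip takes about 6 N downward; past about 0.08 it jumps home by itself and stays, and pressed farther it meets a stiff stop (several N per mm).
- hinge_b (a point): hinge pin of clip b, at the +x -y corner of the box (opposite corner: clip d): 112 mm above the bench, 13 mm outside the long side. The pin runs along the box's x; the clip swings inward and down over the cover, with light friction (1 to 2 N at its lip), and stays where it is left.
- lip_b (a point): crest of the rolled lip on the free end of clip b, where to press: a round bead 9 mm thick and 26 mm long, 52 mm from the hinge pin, on the face that looks up when the clip is down. Snapped down, the crest lies 10 mm above the hinge pin's height, but up to 9 mm higher or lower, as the catches do not sit alike: only pressing tells.
- clip_b (a joint): angle of clip b, rad: 0 = snapped down (about level), larger = more open, at most 1.5. Below about 0.25 a nose under it rides on a sprung catch: the lip takes about 6 N downward; past about 0.08 it jumps home by itself and stays, and pressed farther it meets a stiff stop (several N per mm).
- hinge_c (a point): hinge pin of clip c, at the -x -y corner of the box (opposite corner: clip a): 112 mm above the bench, 13 mm outside the long side. The pin runs along the box's x; the clip swings inward and down over the cover, with light friction (1 to 2 N at its lip), and stays where it is left.
- lip_c (a point): crest of the rolled lip on the free end of clip c, where to press: a round bead 9 mm thick and 26 mm long, 52 mm from the hinge pin, on the face that looks up when the clip is down. Snapped down, the crest lies 10 mm above the hinge pin's height, but up to 9 mm higher or lower, as the catches do not sit alike: only pressing tells.
- clip_c (a joint): angle of clip c, rad: 0 = snapped down (about level), larger = more open, at most 1.5. Below about 0.25 a nose under it rides on a sprung catch: the lip takes about 6 N downward; past about 0.08 it jumps home by itself and stays, and pressed farther it meets a stiff stop (several N per mm).
- hinge_d (a point): hinge pin of clip d, at the -x +y corner of the box (opposite corner: clip b): 112 mm above the bench, 13 mm outside the long side. The pin runs along the box's x; the clip swings inward and down over the cover, with light friction (1 to 2 N at its lip), and stays where it is left.
- lip_d (a point): crest of the rolled lip on the free end of clip d, where to press: a round bead 9 mm thick and 26 mm long, 52 mm from the hinge pin, on the face that looks up when the clip is down. Snapped down, the crest lies 10 mm above the hinge pin's height, but up to 9 mm higher or lower, as the catches do not sit alike: only pressing tells.
- clip_d (a joint): angle of clip d, rad: 0 = snapped down (about level), larger = more open, at most 1.5. Below about 0.25 a nose under it rides on a sprung catch: the lip takes about 6 N downward; past about 0.08 it jumps home by itself and stays, and pressed farther it meets a stiff stop (several N per mm).
- carrier: bystander: dark steel ring, 90 mm across, 18 mm high, lying loose near the box; origin at the centre of its underside
- jar: bystander: small amber jar with a white cap, 56 mm across, 55 mm high, loose; origin at the centre of its underside
- wrench: bystander: steel wrench 150 mm long lying loose; origin on its underside

How it is judged:
By the outcome, as a careful person would: the job done as asked, in the order asked, and still so for the second after the job is handed in, with the robot touching nothing.
It also fails if it takes over 67 s, if anything falls off the work surface, if the arm or the gripper's body presses on something with over 40 N, if the wrist force passes 120 N, or if a joint passes its speed limit or range.

## Robot

A 6-joint arm with a two-finger parallel gripper is mounted at the origin on the work surface. World frame = base frame: x ahead of the robot, y to its left, z up, the work surface at z = 0. Lengths are in m, angles in rad, forces in N, time in s.
With the tool pointing down it reaches from about 0.375 to 0.975 m from the base axis. Payload 3.8 kg.
Tool frame: the origin (TCP) lies at the very end of the fingers, on their centre line; the grasp point (between the pads) lies 19 mm behind it; z points along the fingers, y is the line along which they close (so a half turn about z gives the same grasp; the last joint's range is limited). The gripper opens to 85 mm and grips with 20 to 120 N. Pads are 22 mm wide; open, the fingers measure 114 mm over their backs; the gripper's body (76 mm by 85 mm) begins 54 mm behind the grasp point. The pads swing forward as they close: fully open they stand 13 mm farther back than shut.
Start: joints at [-1.249, 0.264, 1.604, -0, 1.274, -0.037], TCP at [0.237, -0.632, 0.231] pointing down, gripper open.
Joint ranges: [-2.63, 2.63], [-0.94, 2.18], [0.31, 2.57], [-1.31, 4.45], [0, 2.66], [-2.55, 2.55]. Speed limits (rad/s): [2.57, 2.57, 3.14, 3.14, 3.14, 3.14].

## Interface

Orientations are given as a rotation vector (axis times angle).
In Python, from workcell import monitor, viewer, job gives the robot as it stands. The module is installed in compiled form; this text tells all that it offers.
- The arm moves only by the tool step_arm, never from a script. Its argument "series" is one flat list of numbers, 4 for each row, row after row: the shift along the tool's x, y, z in m, then the turn about the tool's z in rad. A call has 1 to 8 rows; each row is the pose to reach, as a shift and turn from the pose commanded when the call began, along the tool's axes at that moment; what a row does not reach only later rows make up. A row lasts 1/8 s, in which the tool goes at most 62.5 mm and 10.7 degrees, less where a joint would pass 70% of its speed; a pose out of reach is approached as far as the arm can. A call with a gripper value outside its range is refused whole. "gripper" is the opening, from 0 (shut) to 1 (fully open), set as the call begins (left out, the last holds). The fingers move at their own pace and stop on an object; "newtons" is the grip in N (left out, the last holds). Time passes only in rows, so rows that repeat a pose let the fingers close. It gives the time, the measured TCP pose, the force, the opening and the grip force at its end, in the units of the state.
- monitor.read_state(): the state, without advancing time (a new reading comes with each control period).
- viewer.read_camera(name): name is "side" or "top" or "wrist"; returns a dict with "image" (420x560x3 uint8, red, green, blue), "intrinsics" (3x3 intrinsics, pixels), "T" (4x4, takes a point from camera to world coordinates); the wrist camera has in their place "hand_eye" (4x4, takes a point from camera to tool coordinates, whose origin is the TCP and whose axes are the flange's). Camera axes: x right, y up, looking along -z (the intrinsics and any distortion apply to the point x, -y, -z); pixel columns grow to the right and rows downward; lengths in m; the calibration is good to about 2 mm. A picture is of the moment at which its call begins: read the wrist's pose just before it. There is no depth.
- job.finish_job(): hands the job in; it is judged then, once.
Trained networks look in a picture, given as the dict that the camera call returned (one of the last four; its "shot" number tells which), for a name from the list of things; names that differ only in an ending like _2 or _b are one class to them, and where a whole thing is asked for, a point or a joint stands for the part that bears it (a point fixed in the world has none). Each returns a list of dicts, best first, with "score" (0 to 1); they miss things now and then, are a little off and sometimes report something else, mostly with a low value. They report only what shows in the picture. A call takes as long as a camera call.
- viewer.boxes_of(picture, label): "extent" ([centre column, centre row, width, height] in pixels, round what is visible of it).
- viewer.spot_point(picture, label): "point" ([column, row] in pixels: a listed point, or the origin of a listed thing).
The state is a dict: "time": time; "q": joint angles; "joint_vel": joint speeds; "joint_torque": joint torques, N m; "tool_pos": TCP position; "tcp_rot": TCP orientation; "wrist_force": force on the tool from outside, world axes, zero at the start; "torque": the same for the moment, N m; "width": opening from 0.0 (shut) to 1.0 (fully open); "grip_force": force on a finger pad.
Only numpy, scipy, OpenCV 4.12 (cv2) and the standard library are available. Lean on these libraries where they do the work, as an engineer would, in place of code of your own. Each camera call takes 0.05 s, during which the arm holds its last target. There are 200 camera calls.

## Working session

There is one attempt and no reset: what is moved stays moved. The work goes in short steps, Python scripts to look and compute and a tool call to move; the robot and the scene stay as the last step left them, time stands still between calls to the robot, and variables do not carry over. Pictures are saved under pics/ and viewed, at most 10 in all, crops included, and the job is handed in when it is done.

Besides the shell and the picture viewer there is one more tool, called after "Emit:" in YAML: its name, and indented under it one key for each argument. step_arm: Moves the arm, as the interface text tells. Its arguments: {"type":"object","properties":{"series":{"type":"array"},"gripper":{"type":"number"},"newtons":{"type":"number"}},"required":["series"]}

```bash
mkdir -p pics
cat > h.py <<'E'
import numpy as np, cv2
from workcell import monitor, viewer, job
def ray(p,uv,T=None):
    T=p["T"] if T is None else T
    K=np.array(p["intrinsics"]); d=np.linalg.inv(K)@[uv[0],uv[1],1]
    d=np.array([d[0],-d[1],-d[2]]); T=np.array(T)
    return T[:3,3],T[:3,:3]@d
def atz(p,uv,z):
    o,d=ray(p,uv); return o+d*(z-o[2])/d[2]
E
python3 - <<'E'
from h import *
s=monitor.read_state(); print({k:np.round(v,3) for k,v in s.items()})
for n in("top","side"):
    p=viewer.read_camera(n); cv2.imwrite(f"pics/{n}0.png",p["image"][:,:,::-1]); print(n,[k for k in p],np.round(p["T"],3).tolist())
    for l in("hinge_a","lip_a"):
        for r in viewer.spot_point(p,l)[:6]: print(l,round(r["score"],2),np.round(r["point"],1),np.round(atz(p,r["point"],.112),3) )
    for l in("valve_box","carrier","jar","wrench","clip_a"):
        for r in viewer.boxes_of(p,l)[:5]: print(l,round(r["score"],2),np.round(r["extent"],1),np.round(atz(p,r["extent"][:2],.0),3) )
E
```

```text
{'time': np.float64(0.0), 'q': array([-1.249,  0.265,  1.605, -0.   ,  1.274, -0.037]), 'joint_vel': array([ 0.   ,  0.   , -0.001, -0.001,  0.   ,  0.   ]), 'joint_torque': array([ 2.0000e-03, -5.1511e+01, -3.6731e+01,  0.0000e+00,  1.3000e-02,
       -0.0000e+00]), 'tool_pos': array([ 0.237, -0.631,  0.23 ]), 'tcp_rot': array([-3.089e+00, -5.600e-01,  1.000e-03]), 'wrist_force': array([-1.175, -0.417, -0.383]), 'torque': array([-0.006, -0.047, -0.035]), 'grip_force': np.float64(0.0), 'width': np.float64(1.001)}
top ['image', 'intrinsics', 'T', 'shot'] [[0.007, 0.984, -0.177, 0.476], [-1.0, 0.009, 0.009, 0.076], [0.011, 0.177, 0.984, 1.018], [0.0, 0.0, 0.0, 1.0]]
hinge_a 0.97 [315.2 211.1] [ 0.642 -0.015  0.112]
hinge_a 0.92 [396.9 209.5] [ 0.647 -0.206  0.112]
hinge_a 0.88 [402. 269.] [ 0.51  -0.211  0.112]
hinge_a 0.87 [317.3 273.2] [ 0.499 -0.018  0.112]
lip_a 0.8 [336.7 271. ] [ 0.504 -0.062  0.112]
lip_a 0.64 [398. 206.] [ 0.656 -0.209  0.112]
lip_a 0.63 [326.  211.4] [ 0.641 -0.04   0.112]
lip_a 0.4 [401.4 267.6] [ 0.513 -0.21   0.112]
lip_a 0.34 [324.4 174. ] [ 0.731 -0.038  
[... 1049 characters left out ...]
 0.75 [259.1 278.9] [ 0.523 -0.029  0.112]
valve_box 0.83 [315.8 318.5 181.5 187. ] [ 0.6   -0.089  0.   ]
carrier 0.74 [232.8 258.3  49.6  42.8] [0.55  0.102 0.   ]
jar 0.81 [373.9 250.7  33.5  35.3] [ 0.786 -0.038  0.   ]
jar 0.4 [326.2 362.5  25.1  42.4] [ 0.563 -0.161  0.   ]
wrench 0.97 [413.5 404.1  32.2  31.7] [ 0.63  -0.289  0.   ]
wrench 0.5 [316.1 235.4  24.7  25.1] [0.717 0.056 0.   ]
clip_a 0.94 [324.6 360.9  24.3  40.5] [ 0.563 -0.157  0.   ]
clip_a 0.84 [253.5 288.1  29.4  12.7] [ 0.546  0.024 -0.   ]
clip_a 0.73 [316.7 235.7  27.8  23.8] [0.718 0.055 0.   ]
clip_a 0.73 [395.6 304.4  14.6  36.1] [ 0.734 -0.148  0.   ]
clip_a 0.34 [316.1 319.  177.2 192.8] [ 0.599 -0.09   0.   ]
```

Run:
```python
import cv2,numpy as np
a=cv2.imread("pics/top0.png")[150:310,230:450];b=cv2.imread("pics/side0.png")[200:440,200:440]
cv2.imwrite("pics/c0.png",np.hstack([cv2.resize(a,None,fx=1.9,fy=1.9,interpolation=2)[:300],]) )
a=cv2.resize(a,(396,288),interpolation=2);b=cv2.resize(b,(400,400),interpolation=2)
o=np.zeros((400,796,3),np.uint8);o[:288,:396]=a;o[:,396:]=b;cv2.imwrite("pics/c0.png",o)
```

```text
(no output)
```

View pics/c0.png

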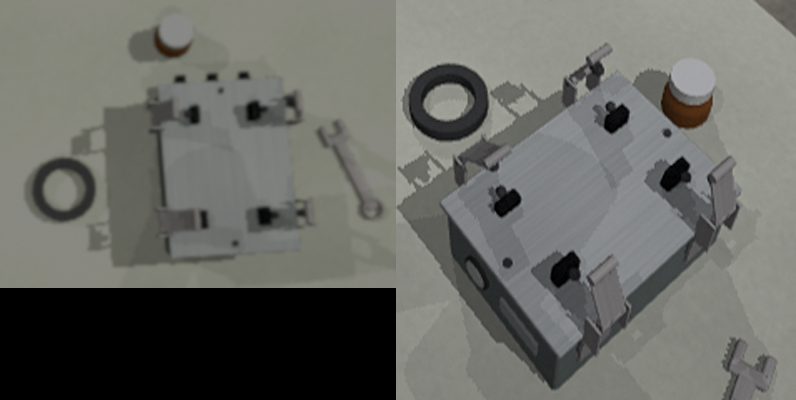

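The crops show the box nearly square to the base: the glands point to +x (up in the top view), the ring is to the left, the jar is beyond the +x end and the wrench is to the right. All four clips are open to different angles. Next I triangulate the lips.

Run:
```python
from h import *
P={n:viewer.read_camera(n) for n in("top","side")}
H=dict(a=((315.2,211.1),(309.9,240.1)),b=((396.9,209.5),(394.6,319.8)),c=((402,269),(327.1,374.7)),d=((317.3,273.2),(247.7,281.7)))
L=dict(a=((326,211.4),(319.9,228.7)),b=((398,206),(399.1,295.1)),c=((401.4,267.6),(326,349.4)),d=((336.7,271),(259.1,278.9)))
def tri(u,v):
    A=[];B=[]
    for p,x in((P["top"],u),(P["side"],v)):
        o,d=ray(p,x);d/=np.linalg.norm(d);M=np.eye(3)-np.outer(d,d);A.append(M);B.append(M@o)
    X=np.linalg.solve(A[0]+A[1],B[0]+B[1]); return X,[float(np.linalg.norm(M@X-b)) for M,b in zip(A,B)]
for k in"abcd":
    h,e=tri(*H[k]); l,f=tri(*L[k]); s=1 if k in"ad" else -1
    v=l-h; print(k,h.round(3),round(e[0],4),l.round(3),round(f[0],4),"d",round(np.hypot(v[1],v[2]),3),"ang",round(np.arctan2(v[2],-s*v[1]),2))
s=monitor.read_state();print(s["tool_pos"],s["tcp_rot"])
```

```text
a [ 0.639 -0.014  0.112] 0.0028 [ 0.633 -0.034  0.164] 0.0014 d 0.056 ang 1.2
b [ 0.645 -0.204  0.117] 0.0018 [ 0.646 -0.193  0.167] 0.0013 d 0.051 ang 1.36
c [ 0.509 -0.21   0.117] 0.0001 [ 0.512 -0.195  0.162] 0.0016 d 0.048 ang 1.26
d [ 0.502 -0.02   0.11 ] 0.004 [ 0.504 -0.056  0.16 ] 0.0012 d 0.061 ang 0.96
[ 0.23700789 -0.63204325  0.23133146] [3.09108606e+00 5.60486929e-01 1.91523097e-05]
```

Emit:
step_arm:
  series: [0.05, -0.038, 0, 0.12, 0.1, -0.076, 0, 0.25, 0.15, -0.114, 0, 0.32, 0.2, -0.152, 0, 0.32, 0.25, -0.19, 0, 0.32, 0.3, -0.228, 0, 0.32, 0.35, -0.266, 0, 0.32, 0.39, -0.297, 0, 0.32]
  gripper: 0

```text
time: 1.9
tool_pos: [0.4989, -0.2149, 0.2317]
tcp_rot: [3.141, 0.062, 0.002]
wrist_force: [0.6, -0.1, 0.7]
width: -0.002
grip_force: 0.0
```

Emit:
step_arm:
  series: [0.011, -0.016, 0.01, 0, 0.011, -0.016, 0.03, 0, 0.011, -0.016, 0.045, 0, 0.011, -0.016, 0.045, 0]

```text
time: 2.4
tool_pos: [0.5059, -0.2012, 0.1834]
tcp_rot: [-3.139, -0.058, 0.008]
wrist_force: [-0.3, 0.2, 0.2]
width: 0.001
grip_force: 0.0
```

Run:
```python
from h import *
p=viewer.read_camera("side");b=p["image"][200:440,200:440,::-1];cv2.imwrite("pics/c1.png",cv2.resize(b,(480,480),interpolation=2))
```

```text
(no output)
```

View pics/c1.png

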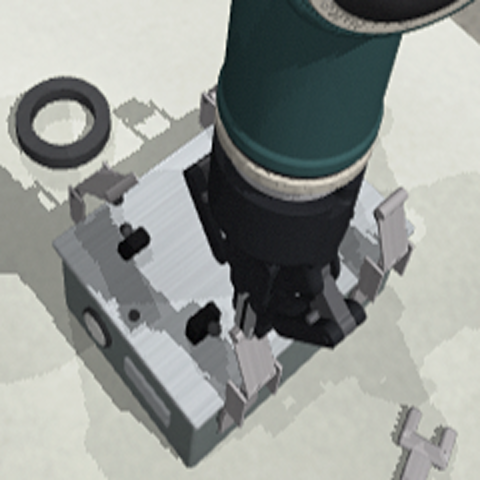

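The fingers stand just above clip c, whose lip is at about (248, 305) in the crop. They close along the box's y, as intended. Now I press along the arc.

Emit:
step_arm:
  series: [0.004, -0.004, 0.012, 0, 0.004, -0.008, 0.02, 0, 0.004, -0.015, 0.025, 0, 0.004, -0.022, 0.029, 0, 0.004, -0.028, 0.034, 0, 0.004, -0.033, 0.038, 0, 0.004, -0.037, 0.041, 0, 0.004, -0.037, 0.041, 0]

```text
time: 3.45
tool_pos: [0.5108, -0.1632, 0.1449]
tcp_rot: [3.141, 0.062, -0.0]
wrist_force: [-0.0, 0.6, -0.5]
width: 0.004
grip_force: 0.0
```

```bash
cat > look.py <<'E'
from h import *
import sys
p=viewer.read_camera("side");b=p["image"][200:440,200:440,::-1];cv2.imwrite(sys.argv[1],cv2.resize(b,(480,480),interpolation=2))
s=monitor.read_state();print(s["tool_pos"].round(4) if hasattr(s["tool_pos"],"round") else s["tool_pos"],s["wrist_force"])
E
python3 look.py pics/c2.png
```

```text
[ 0.5108 -0.1635  0.1449] [-1.02606116  0.24859466  0.59109   ]
```

View pics/c2.png

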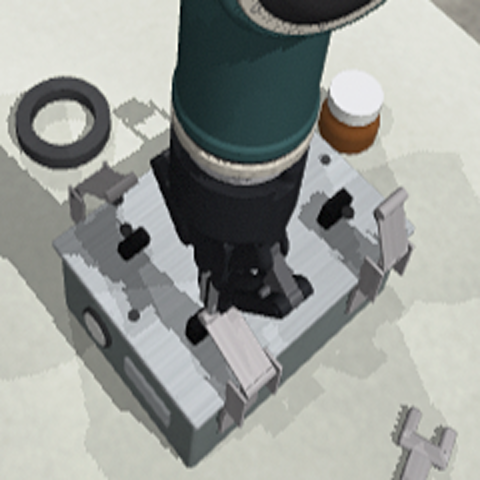

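Clip c has swung in, with its lip at about (215, 318) directly under the fingertips. I keep pressing slowly.

Emit:
step_arm:
  series: [0, -0.001, 0.002, 0, 0, -0.002, 0.004, 0, 0, -0.002, 0.006, 0, 0, -0.003, 0.008, 0]

```text
time: 4.0
tool_pos: [0.511, -0.1606, 0.1375]
tcp_rot: [3.141, 0.061, 0.001]
wrist_force: [-0.9, 0.8, 5.8]
width: -0.001
grip_force: 2.8
```

Emit:
step_arm:
  series: [0, 0, 0.001, 0, 0, 0, 0.002, 0, 0, 0, 0.003, 0]

```text
time: 4.38
tool_pos: [0.5111, -0.1599, 0.1356]
tcp_rot: [-3.14, -0.06, -0.001]
wrist_force: [-2.2, 5.1, 10.8]
width: 0.003
grip_force: 5.3
```

Emit:
step_arm:
  series: [0, -0.002, 0, 0, 0, -0.0025, 0.001, 0]

```text
time: 4.62
tool_pos: [0.5112, -0.1592, 0.1349]
tcp_rot: [3.138, 0.062, 0.002]
wrist_force: [-3.6, -1.6, 10.4]
width: 0.001
grip_force: 4.9
```

Emit:
step_arm:
  series: [0, -0.0005, 0.001, 0, 0, -0.001, 0.002, 0]

```text
time: 4.88
tool_pos: [0.5111, -0.1583, 0.133]
tcp_rot: [3.138, 0.061, 0.002]
wrist_force: [-2.0, -1.3, 6.2]
width: -0.003
grip_force: 2.7
```

Emit:
step_arm:
  series: [0, -0.0005, 0.001, 0, 0, -0.001, 0.002, 0]

```text
time: 5.12
tool_pos: [0.511, -0.1572, 0.1304]
tcp_rot: [3.139, 0.061, 0.002]
wrist_force: [-0.8, -1.8, 3.0]
width: 0.0
grip_force: 1.8
```

Emit:
step_arm:
  series: [0, 0, 0.001, 0, 0, 0, 0.002, 0]

```text
time: 5.38
tool_pos: [0.5108, -0.1561, 0.1272]
tcp_rot: [3.141, 0.061, 0.001]
wrist_force: [0.2, -0.2, 2.8]
width: -0.002
grip_force: 1.5
```

Emit:
step_arm:
  series: [0, 0, 0.001, 0, 0, 0, 0.002, 0]

```text
time: 5.62
tool_pos: [0.5105, -0.1557, 0.1252]
tcp_rot: [-3.14, -0.061, 0.001]
wrist_force: [-1.1, 1.1, 6.3]
width: 0.001
grip_force: 2.9
```

Emit:
step_arm:
  series: [0, 0, 0.001, 0, 0, 0, 0.002, 0]

```text
time: 5.88
tool_pos: [0.5107, -0.1556, 0.1246]
tcp_rot: [-3.141, -0.061, -0.0]
wrist_force: [-4.2, 2.9, 11.6]
width: -0.002
grip_force: 6.1
```

Emit:
step_arm:
  series: [0, 0, 0.001, 0, 0, 0, 0.0015, 0]

```text
time: 6.12
tool_pos: [0.5109, -0.1556, 0.1242]
tcp_rot: [-3.141, -0.061, -0.001]
wrist_force: [-5.1, 3.5, 18.3]
width: 0.006
grip_force: 8.8
```

Emit:
step_arm:
  series: [0, 0, -0.02, 0, 0, 0, -0.06, 0, 0, 0, -0.08, 0, 0.04, -0.037, -0.08, 0, 0.08, -0.074, -0.08, 0, 0.12, -0.11, -0.08, 0, 0.132, -0.123, -0.075, 0, 0.132, -0.123, -0.065, 0]

```text
time: 7.12
tool_pos: [0.6378, -0.0272, 0.1859]
tcp_rot: [3.141, 0.064, -0.001]
wrist_force: [-1.0, -0.2, 0.2]
width: -0.002
grip_force: 0.0
```

```bash
python3 look.py pics/c3.png
```

```text
[ 0.6358 -0.028   0.1837] [-0.47444031 -0.56296188 -2.10368157]
```

View pics/c3.png

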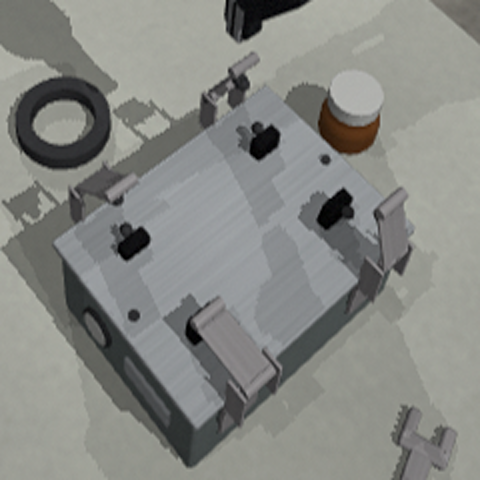

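Clip c lies down with its lip at about (208, 312), and the fingers stand above lip a at (243, 65). I check the heights numerically.

Run:
```python
from h import *
for n in("side","top"):
    p=viewer.read_camera(n)
    for r in viewer.spot_point(p,"lip_c")[:6]:
        o,d=ray(p,r["point"]); print(n,round(r["score"],2),np.round(r["point"],1),np.round(o+d*(-.157-o[1])/d[1],3),atz(p,r["point"],.122).round(3))
```

```text
side 0.82 [399.8 293.1] [ 0.716 -0.157  0.063] [ 0.679 -0.177  0.122]
side 0.82 [303.7 343. ] [ 0.511 -0.157  0.12 ] [ 0.51  -0.158  0.122]
side 0.59 [321.  225.9] [ 0.513 -0.157  0.368] [ 0.665 -0.005  0.122]
side 0.54 [256.5 280.2] [ 0.434 -0.157  0.338] [ 0.514 -0.034  0.122]
side 0.19 [247.8 283.8] [ 0.424 -0.157  0.34 ] [ 0.5   -0.032  0.122]
top 0.45 [395.8 206.1] [ 0.625 -0.157  0.264] [ 0.653 -0.201  0.122]
```

Emit:
step_arm:
  series: [0, 0.002, 0.012, 0, 0, 0.004, 0.02, 0, 0, 0.01, 0.025, 0, 0, 0.016, 0.029, 0, 0, 0.022, 0.034, 0, 0, 0.027, 0.038, 0, 0, 0.031, 0.041, 0, 0, 0.032, 0.042, 0]

```text
time: 8.38
tool_pos: [0.6389, -0.0597, 0.144]
tcp_rot: [-3.14, -0.06, 0.0]
wrist_force: [0.6, 1.3, 1.1]
width: 0.001
grip_force: 0.4
```

Emit:
step_arm:
  series: [0, 0.001, 0.0015, 0, 0, 0.002, 0.003, 0, 0, 0.003, 0.0045, 0]

```text
time: 8.75
tool_pos: [0.639, -0.0627, 0.1401]
tcp_rot: [-3.141, -0.061, 0.0]
wrist_force: [-0.2, 0.4, 1.4]
width: 0.003
grip_force: 0.4
```

Emit:
step_arm:
  series: [0, 0.001, 0.0015, 0, 0, 0.0015, 0.003, 0, 0, 0.002, 0.0045, 0]

```text
time: 9.12
tool_pos: [0.6392, -0.0652, 0.1358]
tcp_rot: [3.141, 0.061, 0.0]
wrist_force: [0.3, -1.8, 2.0]
width: -0.003
grip_force: 0.7
```

Emit:
step_arm:
  series: [0, 0.0005, 0.001, 0, 0, 0.001, 0.002, 0, 0, 0.001, 0.003, 0]

```text
time: 9.5
tool_pos: [0.6394, -0.0662, 0.1335]
tcp_rot: [3.141, 0.061, 0.001]
wrist_force: [-0.9, -1.3, 5.7]
width: 0.001
grip_force: 2.9
```

Emit:
step_arm:
  series: [0, 0.0005, 0.001, 0, 0, 0.001, 0.002, 0, 0, 0.0015, 0.003, 0]

```text
time: 9.88
tool_pos: [0.6396, -0.0671, 0.1313]
tcp_rot: [-3.141, -0.061, -0.002]
wrist_force: [-2.7, 1.7, 9.9]
width: 0.005
grip_force: 5.0
```

Emit:
step_arm:
  series: [0, 0.0005, 0.001, 0, 0, 0.001, 0.002, 0, 0, 0.001, 0.003, 0]

```text
time: 10.25
tool_pos: [0.6396, -0.0681, 0.1283]
tcp_rot: [-3.141, -0.061, -0.002]
wrist_force: [-1.5, 1.0, 6.6]
width: 0.001
grip_force: 3.6
```

Emit:
step_arm:
  series: [0, 0, 0.001, 0, 0, 0, 0.002, 0, 0, 0, 0.003, 0]

```text
time: 10.62
tool_pos: [0.6396, -0.0688, 0.1244]
tcp_rot: [3.14, 0.061, 0.002]
wrist_force: [0.2, -0.7, 1.0]
width: -0.003
grip_force: 0.5
```

Snap passed, so I press on to the stop.

Emit:
step_arm:
  series: [0, 0, 0.001, 0, 0, 0, 0.002, 0, 0, 0, 0.003, 0]

```text
time: 11.0
tool_pos: [0.6393, -0.0682, 0.1211]
tcp_rot: [-3.141, -0.061, 0.0]
wrist_force: [-2.2, 0.0, 7.0]
width: -0.0
grip_force: 3.7
```

Emit:
step_arm:
  series: [0, 0, 0.001, 0, 0, 0, 0.002, 0, 0, 0, 0.002, 0]

```text
time: 11.38
tool_pos: [0.6396, -0.0683, 0.1207]
tcp_rot: [-3.141, -0.061, -0.001]
wrist_force: [-3.1, -0.5, 10.6]
width: 0.003
grip_force: 5.4
```

Emit:
step_arm:
  series: [0, 0, -0.02, 0, 0, 0, -0.06, 0, 0, 0.03, -0.085, 0, 0, 0.08, -0.085, 0, 0.001, 0.12, -0.085, 0, 0.001, 0.132, -0.08, 0, 0.001, 0.132, -0.07, 0, 0.001, 0.132, -0.067, 0]

```text
time: 12.38
tool_pos: [0.6444, -0.1985, 0.1839]
tcp_rot: [-3.139, -0.062, 0.004]
wrist_force: [-0.8, 0.4, -0.4]
width: 0.001
grip_force: 0.0
```

```bash
python3 look.py pics/c4.png
```

```text
[ 0.6444 -0.1984  0.1839] [-0.37029839  0.31012095  0.64404427]
```

View pics/c4.png

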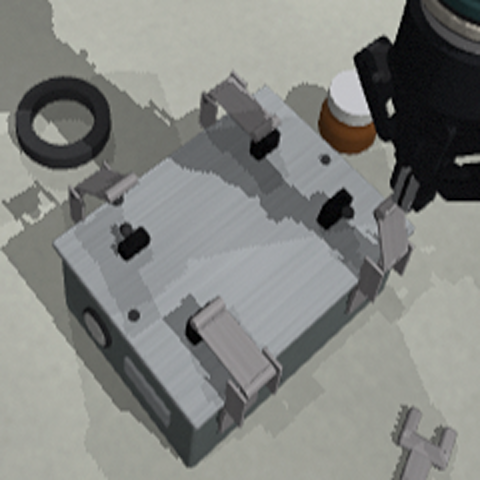

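Clip a is down, with its lip at about (262, 128), and clip c has stayed down. The fingers are above lip b at (398, 200), so clip b is next.

Emit:
step_arm:
  series: [0.001, -0.001, 0.01, 0, 0.001, -0.006, 0.018, 0, 0.001, -0.014, 0.023, 0, 0.001, -0.021, 0.028, 0, 0.001, -0.028, 0.033, 0, 0.001, -0.033, 0.038, 0, 0.001, -0.038, 0.041, 0, 0.001, -0.039, 0.042, 0]

```text
time: 13.42
tool_pos: [0.6449, -0.1603, 0.1435]
tcp_rot: [-3.14, -0.062, -0.0]
wrist_force: [-0.6, 1.9, 2.4]
width: -0.002
grip_force: 1.2
```

Emit:
step_arm:
  series: [0, -0.001, 0.0015, 0, 0, -0.002, 0.003, 0, 0, -0.003, 0.0045, 0]

```text
time: 13.8
tool_pos: [0.645, -0.1586, 0.1397]
tcp_rot: [3.141, 0.061, 0.001]
wrist_force: [-0.5, 0.4, 6.7]
width: -0.001
grip_force: 3.2
```

Emit:
step_arm:
  series: [0, -0.0005, 0.001, 0, 0, -0.001, 0.002, 0, 0, -0.0015, 0.003, 0]

```text
time: 14.18
tool_pos: [0.6451, -0.1577, 0.1381]
tcp_rot: [3.139, 0.061, 0.002]
wrist_force: [-2.6, 0.3, 9.3]
width: 0.001
grip_force: 4.2
```

Emit:
step_arm:
  series: [0, -0.0005, 0.001, 0, 0, -0.001, 0.002, 0, 0, -0.0015, 0.003, 0]

```text
time: 14.55
tool_pos: [0.6451, -0.1564, 0.1354]
tcp_rot: [3.139, 0.061, 0.002]
wrist_force: [-3.3, -0.3, 11.9]
width: -0.002
grip_force: 5.6
```

Emit:
step_arm:
  series: [0, -0.0005, 0.001, 0, 0, -0.001, 0.002, 0]

```text
time: 14.8
tool_pos: [0.645, -0.1553, 0.133]
tcp_rot: [3.139, 0.061, 0.002]
wrist_force: [-2.3, -0.1, 4.2]
width: -0.001
grip_force: 1.9
```

Emit:
step_arm:
  series: [0, 0, 0.001, 0, 0, 0, 0.002, 0, 0, 0, 0.002, 0]

```text
time: 15.18
tool_pos: [0.6442, -0.1546, 0.1286]
tcp_rot: [3.141, 0.061, -0.001]
wrist_force: [-0.4, -0.4, 0.3]
width: -0.003
grip_force: 0.0
```

Emit:
step_arm:
  series: [0, 0, 0.001, 0, 0, 0, 0.002, 0, 0, 0, 0.003, 0]

```text
time: 15.55
tool_pos: [0.6445, -0.1544, 0.1273]
tcp_rot: [3.141, 0.061, -0.0]
wrist_force: [-3.7, 0.9, 9.4]
width: -0.001
grip_force: 4.7
```

Emit:
step_arm:
  series: [0, 0, -0.02, 0, 0, 0, -0.06, 0, -0.02, -0.017, -0.08, 0, -0.06, -0.051, -0.08, 0, -0.1, -0.085, -0.08, 0, -0.13, -0.111, -0.075, 0, -0.136, -0.116, -0.065, 0, -0.136, -0.116, -0.06, 0]

```text
time: 16.55
tool_pos: [0.5044, -0.0436, 0.1864]
tcp_rot: [3.141, 0.062, 0.002]
wrist_force: [0.8, 0.2, -0.4]
width: 0.003
grip_force: 0.0
```

```bash
python3 look.py pics/c5.png
```

```text
[ 0.5045 -0.0439  0.1857] [ 0.38939939 -0.55568717 -0.16160515]
```

View pics/c5.png

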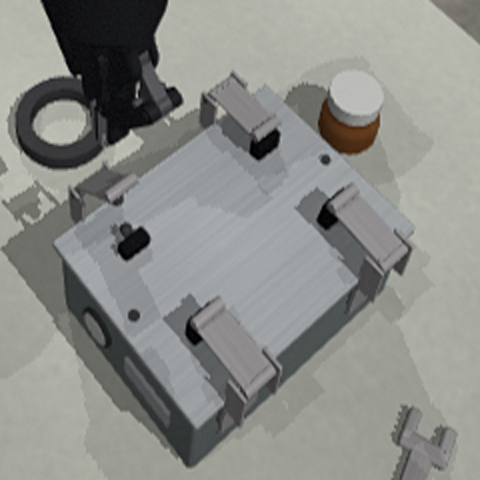

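Clip b is down, with its lip at about (340, 200). The fingers are above lip d at (122, 185).

Emit:
step_arm:
  series: [0, 0.002, 0.012, 0, 0, 0.004, 0.022, 0, 0, 0.007, 0.028, 0, 0, 0.011, 0.033, 0, 0, 0.016, 0.038, 0, 0, 0.02, 0.041, 0, 0, 0.022, 0.043, 0]

```text
time: 17.48
tool_pos: [0.5052, -0.0659, 0.1433]
tcp_rot: [3.141, 0.06, 0.001]
wrist_force: [-0.9, 1.0, -0.2]
width: 0.002
grip_force: 0.4
```

Emit:
step_arm:
  series: [0, 0.001, 0.0015, 0, 0, 0.002, 0.003, 0, 0, 0.003, 0.0045, 0]

```text
time: 17.85
tool_pos: [0.5053, -0.0687, 0.1389]
tcp_rot: [3.141, 0.061, 0.001]
wrist_force: [0.0, -0.2, 0.7]
width: 0.004
grip_force: 0.6
```

Emit:
step_arm:
  series: [0, 0.001, 0.0015, 0, 0, 0.0015, 0.003, 0, 0, 0.002, 0.0045, 0]

```text
time: 18.23
tool_pos: [0.5055, -0.0709, 0.1344]
tcp_rot: [3.14, 0.061, 0.001]
wrist_force: [1.1, -0.7, 0.9]
width: -0.002
grip_force: 0.8
```

Emit:
step_arm:
  series: [0, 0.001, 0.0015, 0, 0, 0.0015, 0.003, 0, 0, 0.002, 0.004, 0]

```text
time: 18.6
tool_pos: [0.5053, -0.0725, 0.1301]
tcp_rot: [-3.141, -0.061, 0.0]
wrist_force: [0.3, -0.5, 1.2]
width: -0.003
grip_force: 0.5
```

Emit:
step_arm:
  series: [0, 0.0005, 0.001, 0, 0, 0.001, 0.002, 0, 0, 0.001, 0.003, 0]

```text
time: 18.98
tool_pos: [0.5055, -0.0733, 0.1278]
tcp_rot: [-3.141, -0.061, -0.0]
wrist_force: [-0.9, 1.2, 5.2]
width: 0.0
grip_force: 2.7
```

Catch met at 0.128, so home should be at about 0.115.

Emit:
step_arm:
  series: [0, 0.0005, 0.001, 0, 0, 0.001, 0.002, 0, 0, 0.0015, 0.003, 0]

```text
time: 19.35
tool_pos: [0.5056, -0.0743, 0.1252]
tcp_rot: [-3.14, -0.06, -0.001]
wrist_force: [-0.6, 3.1, 5.5]
width: -0.0
grip_force: 2.6
```

Emit:
step_arm:
  series: [0, 0.0005, 0.001, 0, 0, 0.001, 0.002, 0, 0, 0.001, 0.003, 0]

```text
time: 19.73
tool_pos: [0.5058, -0.0756, 0.1218]
tcp_rot: [-3.14, -0.061, -0.001]
wrist_force: [-1.7, 2.9, 6.0]
width: 0.001
grip_force: 3.3
```

Emit:
step_arm:
  series: [0, 0, 0.001, 0, 0, 0, 0.002, 0, 0, 0, 0.003, 0]

```text
time: 20.1
tool_pos: [0.5052, -0.0763, 0.1179]
tcp_rot: [3.14, 0.061, -0.001]
wrist_force: [1.4, 0.5, 1.2]
width: 0.001
grip_force: 0.8
```

Emit:
step_arm:
  series: [0, 0, 0.001, 0, 0, 0, 0.002, 0, 0, 0, 0.003, 0]

```text
time: 20.48
tool_pos: [0.5052, -0.0762, 0.1157]
tcp_rot: [3.141, 0.061, -0.001]
wrist_force: [-3.2, -0.4, 9.1]
width: -0.002
grip_force: 4.4
```

At the stop. I lift clear and check all four.

Emit:
step_arm:
  series: [0, 0, -0.02, 0, 0, 0, -0.06, 0, 0, 0, -0.11, 0, -0.03, 0, -0.15, 0, -0.06, 0, -0.17, 0, -0.08, 0, -0.18, 0, -0.08, 0, -0.18, 0]

```text
time: 21.35
tool_pos: [0.4251, -0.0793, 0.296]
tcp_rot: [3.14, 0.06, 0.003]
wrist_force: [1.0, -0.4, -0.5]
width: 0.001
grip_force: 0.0
```

```bash
python3 look.py pics/c6.png
python3 - <<'E'
from h import *
p=viewer.read_camera("side")
for r in viewer.spot_point(p,"lip_c")[:5]: print(round(r["score"],2),np.round(r["point"],1),atz(p,r["point"],.122).round(3))
for l in("carrier","jar","wrench"):
    r=viewer.boxes_of(p,l)[0];print(l,np.round(r["extent"],1))
E
```

```text
[ 0.4254 -0.0792  0.2953] [ 0.39727308  0.03498462 -0.43506509]
0.86 [304.5 343.3] [ 0.511 -0.159  0.122]
0.73 [335.4 258.9] [ 0.64  -0.072  0.122]
0.64 [266.5 302.4] [ 0.505 -0.075  0.122]
0.55 [373.5 289.4] [ 0.651 -0.149  0.122]
carrier [234.7 262.1  47.6  33.6]
jar [376.3 248.2  32.8  36.8]
wrench [412.6 403.1  30.   27.8]
```

View pics/c6.png

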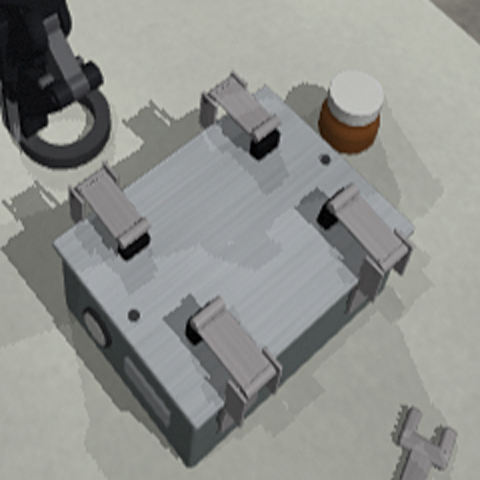

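All four clips lie down: a at (262, 128), b at (335, 200), c at (208, 312) and d at (130, 238). The ring, jar and wrench have not moved.

```bash
python3 -c "
from workcell import job
print(job.finish_job())"
```

```text
the job is handed in; nothing more can be done
None
```

All four clips are snapped down in crosswise order (c, a, b, d), the highest force read while pressing was about 19 N, and the ring, jar and wrench were left where they were; the job was handed in at about 21.5 s on the robot's clock.

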